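# Take the charged pack off the workshop charger

## Robot

A 6-joint arm with a two-finger parallel gripper is mounted at the origin on the work surface. World frame = base frame: x ahead of the robot, y to its left, z up, the work surface at z = 0. Lengths are in m, angles in rad, forces in N, time in s.
With the tool pointing down it reaches from about 0.25 to 0.725 m from the base axis. Payload 4 kg.
Tool frame: the origin (TCP) lies midway between the tips of the shut fingers; the grasp point (between the pads) lies 19 mm behind it; y points along the fingers, x is the direction in which the jaws open and shut, and the axes are right-handed (so a half turn about y gives the same grasp; the last joint's range is limited). The gripper opens to 85 mm and grips with 20 to 120 N. Pads are 22 mm wide; open, the fingers measure 114 mm over their backs; the gripper's body (76 mm by 85 mm) begins 54 mm behind the grasp point. The pads swing forward as they close: fully open they stand 13 mm farther back than shut.
Start: joints at [-1.332, 0.241, 0.005, 1.335, 0, 1.571], TCP at [0.118, -0.486, 0.231] pointing down, gripper open.
Joint ranges: [-2.72, 2.72], [-1.05, 1.87], [-1.09, 1.28], [-1.99, 2.15], [-1.42, 1.44], [-3.14, 3.14]. Speed limits (rad/s): [2.79, 2.79, 3.14, 3.14, 3.14, 3.14].

## Interface

Orientations are given as a unit quaternion [x, y, z, w].
In Python, from workcell import bot gives the robot as it stands. The module is installed in compiled form; this text tells all that it offers.
- The arm moves only by the shell command python3 -m inch 'ROWS'. ROWS is text: rows parted by semicolons, each of 7 numbers parted by spaces: the turn, a rotation vector about the tool's x, y, z in degrees, then the shift along the tool's x, y, z in mm, then the closure, from 0 (fully open) to 1 (shut). In form: ax ay az dx dy dz fingers; .... A call has 1 to 12 rows; each row shifts and turns the commanded pose from where the row before left it, along the tool's axes as they then stand; what a row does not reach is not made up. A row lasts 1/8 s, in which the tool goes at most 62.5 mm and 10.7 degrees, less where a joint would pass 70% of its speed; a pose out of reach is approached as far as the arm can. A call with a gripper value outside its range is refused whole. The fingers move at their own pace and stop on an object; the grip force is fixed at half the most. Time passes only in rows, so rows that do not move let the fingers close. It gives the time, the measured TCP pose, the force and the opening at its end, in the units of the state.
- bot.get_obs(): the state, without advancing time (a new reading comes with each control period).
- bot.camera(name): name is "scene" or "side" or "wrist"; returns a dict with "color" (400x640x3 uint8, blue, green, red), "fx", "fy", "cx", "cy" (pixels), "extrinsics" (4x4, takes a point from world to camera coordinates). Camera axes: x right, y up, looking along -z (the intrinsics and any distortion apply to the point x, -y, -z); pixel columns grow to the right and rows downward; lengths in m; the calibration is good to about 2 mm. A picture is of the moment at which its call begins. There is no depth.
- bot.job_done(): hands the job in, once; it reports no verdict.
Trained networks look in the newest picture that a camera, given by its name, has taken for a name from the list of things; names that differ only in an ending like _2 or _b are one class to them, and where a whole thing is asked for, a point or a joint stands for the part that bears it (a point fixed in the world has none). Each returns a list of dicts, best first, with "conf" (0 to 1); they miss things now and then, are a little off and sometimes report something else, mostly with a low value. They report only what shows in the picture. A call takes as long as a camera call. They do not tell look-alikes from the thing itself.
- bot.look_for(name, camera): "extent" ([left, top, right, bottom] in pixels, round what is visible of it).
- bot.cut_out(name, camera): "region" (400x640 bool, what is visible of it) and "extent" ([left, top, right, bottom] in pixels, round what is visible of it).
- bot.spot_point(name, camera): "point" ([column, row] in pixels: a listed point, or the origin of a listed thing).
The state is a dict: "clock": time; "joint_pos": joint angles; "joint_vel": joint speeds; "tau": joint torques, N m; "eef_pos": TCP position; "tool_rot": TCP orientation; "ft_force": force on the tool from outside, world axes, zero at the start; "ft_torque": the same for the moment, N m; "grip_width": finger opening in m.
Only numpy, scipy, OpenCV 4.12 (cv2) and the standard library are available. Lean on these libraries where they do the work, as an engineer would, in place of code of your own. Each camera call takes 0.05 s, during which the arm holds its last target.

## Task

Switch off the socket that holds the charged, green-topped battery pack by throwing the lever on that side of the charger right over to the back, and only then pull the pack straight out of its sloping socket. Stand it upright on the middle of the green felt pad in the wooden caddy and let go. Leave the orange-topped pack seated with its lever on, and do not disturb anything else.

Things in the scene. Friction and masses are not known exactly. Their poses are not given: they have to be found in the camera images.
- charger: Grey two-socket charging station, fixed; its front faces about to the robot's right. Origin: middle of underside; x to its back, y to its left, z up. Its 100 x 138 mm socket face leans to the front: outward normal (-0.574, 0, 0.819) in this frame, centre 81 mm above the origin. Sockets 27 mm left and right of centre: the heads are only 14 mm apart, but free for 30 mm up and down the slope. Carrying bar 85 mm behind, 141 mm up.
- bay_left (a point): Centre of the mouth of the left (+y) socket, on the sloped face; 32 x 32 mm, 43 mm deep, square to the face. Two sprung detents click into the stem's notches: pulling a pack straight out along the face's normal takes up to 20 N, most in the first 9 mm, and they let go at about 16 mm; it is clear after 40 mm.
- bay_right (a point): The same for the right (-y) socket.
- pack_green: Charged battery pack, 90 mm long, 0.2 kg. Origin: centre of its flat foot, z up its length. Black 30 x 30 mm stem (z 0 to 40, notches on the +-y sides at z 8 to 22) below a dark grey 40 x 40 mm head (z 40 to 90, its top 12 mm green). This is the pack to take. It starts with its stem fully in either one of the two sockets, leaning 35 degrees to the charger's front.
- pack_green_shoulder (a point): Point on the green-topped pack's axis, 40 mm up from its foot, at the underside of its head: it lies on the socket's mouth point when the pack is seated.
- pack_amber: Uncharged battery pack, 90 mm long, 0.2 kg. Origin: centre of its flat foot, z up its length. Black 30 x 30 mm stem (z 0 to 40, notches on the +-y sides at z 8 to 22) below a dark grey 40 x 40 mm head (z 40 to 90, its top 12 mm orange). It has to stay where it is. It starts with its stem fully in either one of the two sockets, leaning 35 degrees to the charger's front.
- pack_amber_shoulder (a point): The same point on the orange-topped pack.
- lever_left (a joint): Left socket's switch lever (rad): at the start 0 to 0.15, on, leaning to the charger's front; 1.0 (its stop) off, leaning to the back. Its axis lies along the charger's y, 30 mm in front of, 107 mm left of and 28 mm above the charger's origin. Stays where left; about 1 N at the ball. Steel rod, 10 mm thick, on a black block (70 x 50 mm, top 31 mm up).
- lever_left_tip (a point): Centre of the red ball (26 mm across) on the left lever, 80 mm from its axis, at a height of about 98 mm at either stop.
- lever_right (a joint): The same for the right socket's lever, 107 mm to the right of the charger's origin.
- lever_right_tip (a point): Centre of the red ball on the right lever.
- caddy: Wooden caddy, fixed, 170 x 170 mm outside, walls 36 mm high and 6 mm thick, floor 6 mm thick, two by two compartments each 76 x 76 mm inside with centres 41 mm from the caddy's centre in its x and y. Origin: middle of its underside; z up. Three compartments are taken, the fourth has the felt pad.
- pad: Green felt pad, 60 x 60 mm, 3 mm thick, fixed on the floor of the caddy's free compartment, at its middle. Origin: centre of its underside (6 mm above the bench), axes along the caddy's.
- glue: Bystander: yellow glue bottle, 46 mm across, 95 mm tall, standing in a caddy compartment. Origin: centre of its underside.
- wax: Bystander: steel wax tin, 58 mm across, 34 mm tall, in a caddy compartment. Origin: centre of its underside.
- tape: Bystander: yellow tape measure, 52 x 30 x 50 mm, in a caddy compartment. Origin: centre of its underside.
- finish: Bystander: amber bottle of finish, 60 mm across, 140 mm tall, standing between charger and caddy. Origin: centre of its underside.
- chisel: Bystander: chisel lying to the left, 242 mm long along its x, 28 mm high. Origin: on the bench under the joint of blade and handle.
- knife: Bystander: orange knife lying to the right, 183 mm long along its x, 14 mm high. Origin: on the bench near its middle.
- inlay: Bystander: dark wooden inlay piece 50 x 35 x 8 mm lying in front. Origin: centre of its underside.
Not all that is in view belongs to the job. What is shaped like the pack_green but pink or turquoise is not meant.

How it is judged:
On the way, in this order (a step that is already met when the one before it is completed fails the run):
1. the lever of the green-topped pack's socket is thrown right over (off) while that pack is still seated (((distance between pack_green_shoulder and bay_left below 0.006 m and value of joint lever_left above 0.8 rad) or (distance between pack_green_shoulder and bay_right below 0.006 m and value of joint lever_right above 0.8 rad))), for 0.2 s.
2. the green-topped pack is out of its socket (distance between pack_green_shoulder and bay_left above 0.05 m and distance between pack_green_shoulder and bay_right above 0.05 m), for 0.1 s.
At the end, for the whole second after the job is handed in: The green-topped pack stands released and still, foot within 20 mm of the pad's centre and under 7 mm above the pad's underside, within 0.12 rad of upright; its socket's lever is past 0.8 rad; the orange-topped pack is seated (within 6 mm) with its lever below 0.4 rad (((distance between pack_amber_shoulder and bay_right below 0.006 m and value of joint lever_left above 0.8 rad and value of joint lever_right below 0.4 rad) or (distance between pack_amber_shoulder and bay_left below 0.006 m and value of joint lever_right above 0.8 rad and value of joint lever_left below 0.4 rad)) and horizontal distance between pack_green and pad below 0.02 m and z of pack_green in the frame of pad between 0 and 0.007 m and angle between pack_green's own z axis and vertical below 0.12 rad and linear speed of pack_green below 0.02 m/s); the robot touches nothing.
It fails at once if the orange-topped pack is shifted in its socket by more than 8 mm (distance of pack_amber from where it was at the start of the episode above 0.008 m).
It fails at once if the other socket's lever is switched (past 0.4 rad) ((distance between pack_amber_shoulder and bay_left below 0.006 m and value of joint lever_left above 0.4 rad) or (distance between pack_amber_shoulder and bay_right below 0.006 m and value of joint lever_right above 0.4 rad)).
It fails at once if a bystander is moved by more than 25 mm (distance of any of glue, wax, tape, finish, chisel, knife, inlay from where it was at the start of the episode above 0.025 m).
It fails at once if a standing bottle is tipped by more than 0.3 rad (angle between any of finish, glue's own z axis and vertical above 0.3 rad).
It also fails if it takes over 45 s, if anything falls off the work surface, if the arm or the gripper's body presses on something with over 40 N, if the wrist force passes 120 N, or if a joint passes its speed limit or range.

## Working session

There is one attempt and no reset: what is moved stays moved. The work goes in short steps, Python scripts to look and compute and a shell command to move; the robot and the scene stay as the last step left them, time stands still between calls to the robot, and variables do not carry over. Pictures are saved under pics/ and viewed, and the job is handed in when it is done.

```bash
mkdir -p pics; ls; python3 - <<'E'
from workcell import bot
import cv2
o=bot.get_obs()
for k,v in o.items(): print(k,v)
for c in ["scene","side","wrist"]:
    r=bot.camera(c); cv2.imwrite(f"pics/{c}0.png",r["color"]); print(c,r["fx"],r["fy"],r["cx"],r["cy"],r["extrinsics"].tolist(),[k for k in r])
E
```

```text
pics
clock 0.0
joint_pos [-1.33203654e+00  2.41429465e-01  3.73116971e-03  1.33520106e+00
 -9.95718460e-06  1.57080642e+00]
joint_vel [ 1.33645534e-03 -3.48498078e-04 -4.86890635e-04 -1.19062473e-03
  7.16784084e-05 -6.84170786e-04]
tau [ 1.58131195e-03 -3.72318721e+01  2.52406973e+01  1.68462790e-02
 -5.52055656e-05 -8.70965891e-06]
eef_pos [ 0.11809704 -0.48520494  0.23040738]
tool_rot [-0.55553047  0.43748244 -0.43630882  0.55644373]
ft_force [-0.88708429 -0.20764078  0.42230956]
ft_torque [0.02519068 0.01125061 0.00755722]
grip_width 0.08492195070117163
scene 386.5703785890178 386.5703785890178 309.1840507872803 200.5739759585441 [[-0.7310266249450166, 0.6821514698989506, -0.016414802350299577, 0.3718461674443596], [-0.5790643269170386, -0.6074689886400297, 0.5437517201193726, 0.2523869530846614], [0.36094955175705046, 0.4070022112413646, 0.8390855862967876, -1.2784425200078329], [0.0, 0.0, 0.0, 1.0]] ['color', 'fx', 'fy', 'cx', 'cy', 'extrinsics']
side 452.71587033171056 452.71587033171056 322.9274426651423 200.23135424765758 [[-0.772759315524183, -0.6346086373671981, 0.010719964997333858, 0.4171559830233904], [0.4960352186982043, -0.5933098846456817, 0.6339814213309034, -0.3060872511136047], [-0.3959698247109503, 0.4952325293846071, 0.7732739745767367, -1.2938349741847297], [0.0, 0.0, 0.0, 1.0]] ['color', 'fx', 'fy', 'cx', 'cy', 'extrinsics']
wrist 290.5779570572603 290.5779570572603 321.97866807890114 202.5642717217792 [[0.23745737639741438, -0.9713965374492965, -0.0016617538849218068, -0.4992003890176478], [0.9209070417182245, 0.22565893210495638, -0.31781797758314284, 0.04213497006570355], [0.3091022725704958, 0.07393790227459822, 0.9481502896160434, -0.38060145463994033], [0.0, 0.0, 0.0, 1.0]] ['color', 'fx', 'fy', 'cx', 'cy', 'extrinsics']
```

View pics/scene0.png

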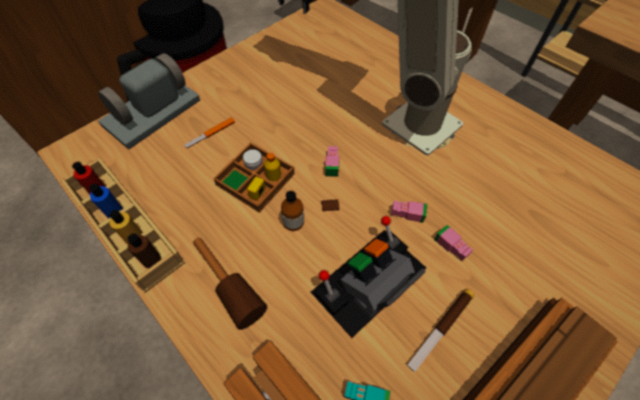

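View pics/side0.png

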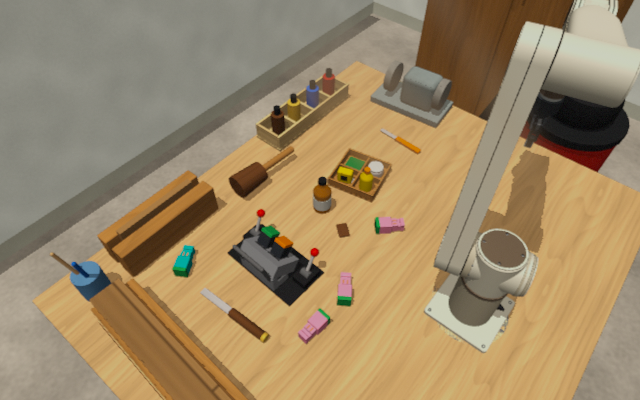

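View pics/wrist0.png

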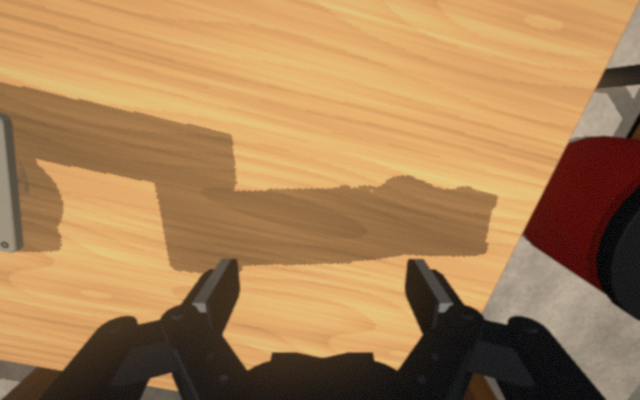

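The green-topped grey pack in the charger is at scene (360,262) and side (270,232), and the orange one is at (377,248) and (284,243). The lookalikes are the pink packs with green bases lying at scene (332,160), (410,210) and (453,242), and the turquoise one at (367,392). Next I locate everything and enlarge the crops.

```bash
cat > h.py <<'E'
from workcell import bot
import numpy as np, cv2
class Cam:
    def __init__(s,name):
        r=bot.camera(name); s.name=name; s.img=r["color"]; s.E=np.array(r["extrinsics"]); s.f=r["fx"]; s.cx=r["cx"]; s.cy=r["cy"]
        s.K=np.array([[s.f,0,s.cx],[0,s.f,s.cy],[0,0,1]]); s.P=s.K@np.diag([1,-1,-1])@s.E[:3]
    def proj(s,p):
        p=np.atleast_2d(p); q=np.c_[p,np.ones(len(p))]@s.P.T; return q[:,:2]/q[:,2:]
    def ray(s,uv):
        R=s.E[:3,:3]; o=-R.T@s.E[:3,3]; d=R.T@np.array([(uv[0]-s.cx)/s.f,-(uv[1]-s.cy)/s.f,-1]); return o,d/np.linalg.norm(d)
    def atz(s,uv,z):
        o,d=s.ray(uv); return o+d*(z-o[2])/d[2]
def tri(cams,uvs):
    A=np.zeros((3,3));b=np.zeros(3);rs=[c.ray(u) for c,u in zip(cams,uvs)]
    for o,d in rs: M=np.eye(3)-np.outer(d,d);A+=M;b+=M@o
    p=np.linalg.solve(A,b); return p,[float(np.linalg.norm((np.eye(3)-np.outer(d,d))@(p-o))) for o,d in rs]
E
python3 - <<'E'
from h import *
S,D=Cam("scene"),Cam("side")
np.set_printoptions(precision=4,suppress=True)
for n in ["charger","bay_left","bay_right","pack_green","pack_green_shoulder","pack_amber","pack_amber_shoulder","lever_left_tip","lever_right_tip","caddy","pad","glue","wax","tape","finish","inlay","chisel","knife"]:
    a=bot.spot_point(n,"scene");b=bot.spot_point(n,"side")
    fa=[(np.round(x["point"],1).tolist(),round(x["conf"],2)) for x in a[:3]];fb=[(np.round(x["point"],1).tolist(),round(x["conf"],2)) for x in b[:3]]
    print(n,fa,fb)
    if a and b:
        p,e=tri([S,D],[a[0]["point"],b[0]["point"]]); print("   ",p,np.round(e,4))
c=cv2.resize(S.img[200:340,290:450],None,fx=4.5,fy=4.2,interpolation=cv2.INTER_CUBIC); cv2.imwrite("pics/cropS.png",c)
c=cv2.resize(D.img[195:310,215:335],None,fx=5,fy=5,interpolation=cv2.INTER_CUBIC); cv2.imwrite("pics/cropD.png",c)
c=cv2.resize(S.img[130:240,200:350],None,fx=5,fy=5,interpolation=cv2.INTER_CUBIC); cv2.imwrite("pics/cropC.png",c)
E
```

```text
charger [([372.4, 281.9], 0.61)] [([272.3, 262.1], 0.91)]
    [0.5298 0.2554 0.0108] [0.0014 0.0014]
bay_left [([382.9, 260.6], 0.81), ([292.7, 223.9], 0.55), ([386.3, 271.1], 0.27)] [([278.4, 253.5], 0.78)]
    [0.5002 0.2513 0.0852] [0.0001 0.0001]
bay_right [([367.4, 277.7], 0.9)] [([264.3, 241.5], 0.58)]
    [0.5589 0.2522 0.0882] [0.0034 0.0034]
pack_green [([371.7, 283.7], 0.92), ([468.6, 256.6], 0.87), ([330.1, 145.5], 0.75)] [([301.5, 337.8], 0.95), ([341.8, 275.6], 0.95), ([189.9, 248.6], 0.91)]
    [ 0.4088  0.2311 -0.356 ] [0.036 0.036]
pack_green_shoulder [([366.8, 276.5], 0.77), ([404.9, 212.3], 0.69), ([454.7, 243.1], 0.64)] [([309.3, 327.3], 0.84), ([184.2, 257.2], 0.76), ([344.4, 284.9], 0.67)]
    [ 0.4077  0.198  -0.3356] [0.0286 0.0286]
pack_amber [([388.0, 273.1], 0.87)] [([272.7, 266.1], 0.67)]
    [0.5008 0.2763 0.0491] [0.0019 0.0019]
pack_amber_shoulder [([383.6, 260.3], 0.69)] [([278.3, 253.9], 0.78), ([277.7, 256.6], 0.27), ([401.8, 145.6], 0.19)]
    [0.4989 0.2525 0.0862] [0.0005 0.0005]
lever_left_tip [([382.6, 219.2], 0.67), ([381.7, 259.6], 0.41), ([253
[... 616 characters left out ...]
73]
wax [([251.8, 161.3], 0.59), ([292.8, 221.5], 0.5)] [([315.3, 251.2], 0.61), ([378.1, 171.4], 0.55)]
    [ 0.517  -0.0266  0.0472] [0.1718 0.1718]
tape [([255.3, 192.5], 0.7)] [([345.0, 179.8], 0.58)]
    [ 0.571  -0.1638  0.0002] [0.0028 0.0028]
finish [([292.6, 222.4], 0.73)] [([323.9, 208.6], 0.95), ([344.7, 229.1], 0.48)]
    [ 0.5529 -0.0218 -0.0145] [0.0004 0.0004]
inlay [([369.2, 274.2], 0.31)] [([341.8, 230.5], 0.62)]
    [0.4666 0.143  0.0211] [0.1061 0.1061]
chisel [([439.3, 331.6], 0.85)] [([228.9, 313.2], 0.64)]
    [0.5083 0.4486 0.0094] [0.003 0.003]
knife [([213.9, 132.6], 0.68), ([294.2, 222.8], 0.18)] [([405.0, 142.2], 0.75)]
    [ 0.5153 -0.4613 -0.0077] [0.0043 0.0043]
```

View pics/cropS.png

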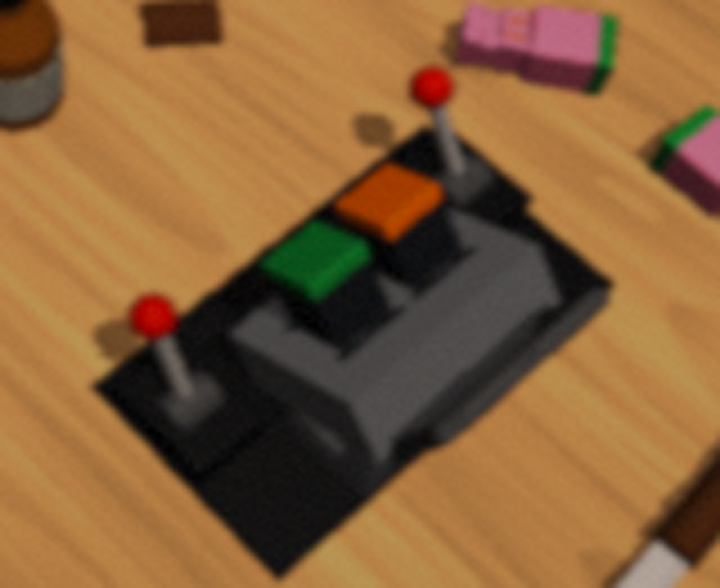

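View pics/cropD.png

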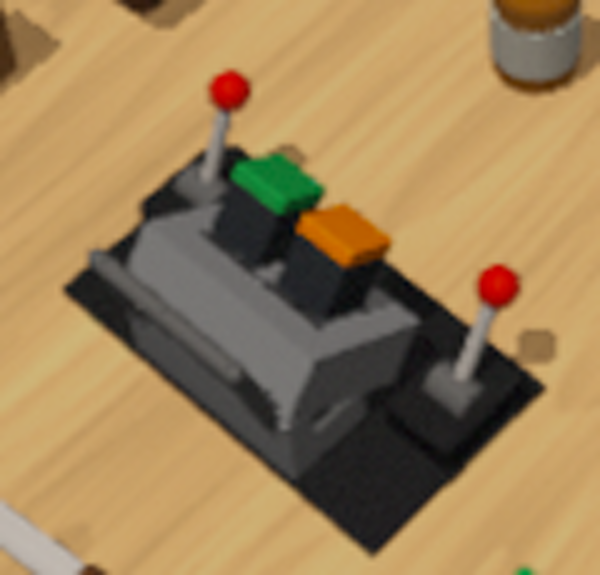

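View pics/cropC.png

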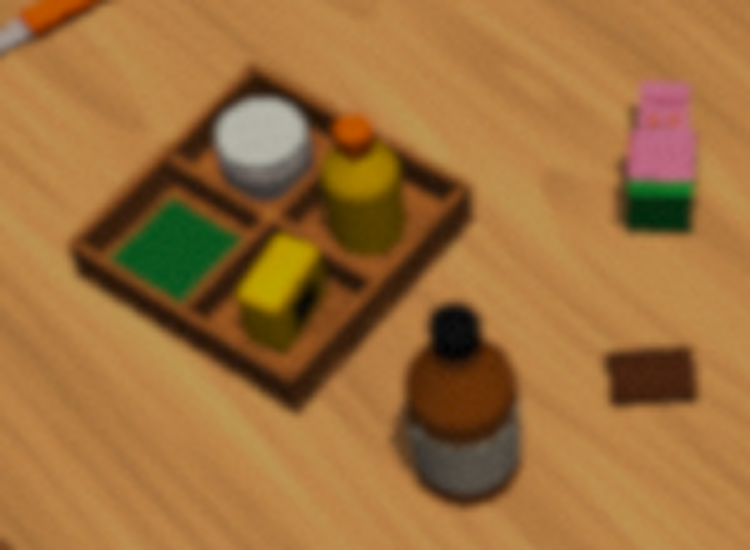

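The crops confirm that the green-topped dark pack, at scene (360,262), sits in the far socket next to the lever ball at scene (324,275). That should be the charger's right (-y) socket. I'll fit the charger and caddy poses using colour masks against the known geometry.

```bash
cat > fit.py <<'E'
from h import *
from scipy.optimize import least_squares
np.set_printoptions(precision=4,suppress=True)
S,D=Cam("scene"),Cam("side")
def mask(c,lo,hi,box):
    h=cv2.cvtColor(c.img,cv2.COLOR_BGR2HSV); m=cv2.inRange(h,lo,hi); z=np.zeros_like(m); x0,y0,x1,y1=box; z[y0:y1,x0:x1]=m[y0:y1,x0:x1]
    n,l,st,ce=cv2.connectedComponentsWithStats(z); i=1+np.argmax(st[1:,4]); return ce[i],st[i,4],st[i,:4]
G=((40,100,30),(85,255,255));O=((6,200,100),(14,255,255));R=((0,190,90),(5,255,255))
obs={}
for nm,c,col,box in [("g",S,G,(340,245,380,275)),("g",D,G,(255,222,285,243)),("a",S,O,(360,235,395,262)),("a",D,O,(270,233,298,252)),
  ("R",S,R,(312,262,336,290)),("R",D,R,(250,203,272,225)),("L",S,R,(375,210,397,232)),("L",D,R,(303,242,325,262)),
  ("pad",S,G,(215,165,255,195)),("pad",D,G,(340,150,372,175))]:
    ce,ar,bb=mask(c,*col,box); obs[nm,c.name]=ce; print(nm,c.name,ce,ar,bb)
for k in "gaRL": print(k,*tri([S,D],[obs[k,"scene"],obs[k,"side"]]))
n=np.array([-.574,0,.819]);u=np.array([.819,0,.574]);yv=np.array([0,1.,0])
def W(p,q):
    c,s=np.cos(p[2]),np.sin(p[2]); return np.array([[c,-s,0],[s,c,0],[0,0,1]])@q+np.array([p[0],p[1],0])
def hullc(c,pts):
    m=np.zeros((400*8,640*8),np.uint8); q=c.proj(np.array(pts)); h=cv2.convexHull(q.astype(np.float32))[:,0]
    M=cv2.moments(h); return np.array([M["m10"],M["m01"]])/M["m00"]
def cap(p,y):
    b=np.array([0,y,.081]); return [W(p,b+k*n+i*u+j*yv) for k in(.038,.05) for i in(-.02,.02) for j in(-.02,.02)]
def ball(p,y,t): a=-np.arccos(.07/.08)+t; return W(p,np.array([-.03+.08*np.sin(a),y,.028+.08*np.cos(a)]))
def res(p):
    r=[]
    for c in(S,D):
        r+=[hullc(c,cap(p,-.027))-obs["g",c.name],hullc(c,cap(p,.027))-obs["a",c.name],c.proj(ball(p,-.107,p[3]))[0]-obs["R",c.name],c.proj(ball(p,.107,p[4]))[0]-obs["L",c.name]]
    return np.concatenate(r)
s=least_squares(res,[.53,.25,1.5,.07,.07],x_scale=[.1,.1,.1,.1,.1],diff_step=1e-4)
p=s.x; print("charger",p,"res px",np.round(s.fun,1))
print("bayR",W(p,np.array([0,-.027,.081])),"bayL",W(p,np.array([0,.027,.081])))
print("ballR",ball(p,-.107,p[3]),"off",ball(p,-.107,1.),"ballL",ball(p,.107,p[4]))
print("n world",W([0,0,p[2]],n))
print("finish",[c.atz(bot.spot_point("finish",c.name)[0]["point"],0) for c in(S,D)])
# pad/caddy
print("pad",[c.atz(obs["pad",c.name],.009) for c in(S,D)])
# cut-out of pad: min area rect in plane
for c in(S,D):
  for nm in("pad",):
    h=cv2.cvtColor(c.img,cv2.COLOR_BGR2HSV); m=cv2.inRange(h,*G); 
    x0,y0,x1,y1=(215,165,255,195) if c is S else (340,150,372,175)
    z=np.zeros_like(m); z[y0:y1,x0:x1]=m[y0:y1,x0:x1]; ys,xs=np.nonzero(z)
    w=np.array([c.atz((x,y),.009)[:2] for x,y in zip(xs,ys)],np.float32)*1000
    print(c.name,nm,cv2.minAreaRect(w))
E
python3 fit.py
```

```text
g scene [360.1623 261.2649] 302 [347 252  26  20]
g side [269.7815 231.2384] 151 [261 226  19  12]
a scene [376.535  247.0576] 243 [365 239  23  18]
a side [288.3636 245.0909] 11 [285 244   7   4]
R scene [323.6154 275.2179] 78 [319 271  11  10]
R side [260.561  212.7805] 41 [257 209   8   8]
L scene [385.5    220.1379] 58 [382 216   8   9]
L side [314.0851 251.617 ] 47 [311 248   8   8]
pad scene [234.6482 179.5217] 253 [223 170  24  20]
pad side [354.7986 162.8958] 144 [346 157  19  13]
g [0.5546 0.2246 0.119 ] [0.0014268219180568625, 0.0014268219180569477]
a [0.4906 0.2194 0.0998] [0.0009673808622258062, 0.0009673808622258218]
R [0.6336 0.1854 0.1009] [0.0005032027897682079, 0.0005032027897681198]
L [0.4193 0.1871 0.0999] [0.0009049388170675977, 0.0009049388170675364]
charger [0.5241 0.249  1.5894 0.0382 0.1264] res px [ 1.1  0.1  0.1 -0.6  0.4 -0.   0.7 -0.3  1.2  0.6 -3.3 -3.6  0.6  0.3
  0.4 -0.4]
bayR [0.5511 0.2495 0.081 ] bayL [0.4971 0.2485 0.081 ]
ballR [0.6323 0.1849 0.0994] off [0.631  0.2589 0.0984] ballL [0.4183 0.1874 0.1023]
n world [ 0.0107 -0.5739  0.819 ]
finish [array([ 0.5625, -0.0089,  0.    ]), array([ 0.5501, -0.0071,  0.    ])]
pad [array([ 0.5885, -0.2411,  0.009 ]), array([ 0.5891, -0.2417,  0.009 ])]
scene pad ((587.9470825195312, -240.77413940429688), (53.37690353393555, 51.47725296020508), 12.012112617492676)
side pad ((589.1178588867188, -242.007080078125), (56.3521728515625, 45.53717041015625), 12.81869888305664)
```

The amber side mask missed because of its hue. I'll fix that, check the caddy yaw by corners, overlay the fit, and look at the tool axes.

```bash
sed -i 's/O=((6,200,100)/O=((6,200,60)/; s/(14,255,255))/(22,255,255))/' fit.py; cat >> fit.py <<'E'
from scipy.spatial.transform import Rotation as Ro
o=bot.get_obs(); print(Ro.from_quat(o["tool_rot"]).as_matrix())
# draw overlay
for c,box,f in((S,(290,195,450,345),4.5),(D,(215,190,335,310),5)):
    im=cv2.resize(c.img,None,fx=f,fy=f,interpolation=cv2.INTER_CUBIC)
    for pts,co in((cap(p,-.027),(255,255,255)),(cap(p,.027),(255,255,0)),([ball(p,-.107,p[3]),ball(p,.107,p[4]),W(p,np.array([0,-.027,.081])),W(p,np.array([0,.027,.081]))],(255,0,255)),
      ([W(p,np.array([.085,j,.141])) for j in(-.05,.05)],(0,255,255))):
        for q in c.proj(np.array(pts)): cv2.circle(im,tuple(int(v) for v in (q+.5)*f),3,co,-1)
    im=im[int(box[1]*f):int(box[3]*f),int(box[0]*f):int(box[2]*f)]; cv2.imwrite(f"pics/ov_{c.name}.png",im)
# caddy outer corners fit: project candidates
for yaw in (0,6,12):
    pass
c=cv2.resize(D.img[140:210,315:405],None,fx=7,fy=7,interpolation=cv2.INTER_CUBIC); cv2.imwrite("pics/cropCd.png",c)
E
python3 fit.py
```

```text
g scene [360.1556 261.2815] 302 [347 252  26  20]
g side [269.75   231.2566] 152 [261 226  19  12]
a scene [376.2979 247.2128] 282 [364 238  25  20]
a side [283.0397 241.6159] 151 [274 236  19  12]
R scene [323.5696 275.1772] 79 [319 271  11  10]
R side [260.4146 212.7317] 41 [257 209   8   8]
L scene [385.5424 220.2034] 59 [382 216   8   9]
L side [314.1489 251.766 ] 47 [311 248   8   8]
pad scene [234.6255 179.51  ] 251 [223 171  24  19]
pad side [354.7986 162.8958] 144 [346 157  19  13]
g [0.5547 0.2247 0.119 ] [0.0014654711087689917, 0.0014654711087689135]
a [0.5009 0.2263 0.1186] [0.0015875317261175854, 0.00158753172611765]
R [0.6338 0.1855 0.1014] [0.0006889070851346073, 0.0006889070851346786]
L [0.419  0.1872 0.0994] [0.0008837008366035309, 0.0008837008366034279]
charger [0.5284 0.2496 1.5396 0.1091 0.0394] res px [ 0.   0.7  0.1  0.6  0.2  0.1  0.1  0.4  0.7 -0.1  0.7 -0.2  0.3 -0.2
  0.2 -0.3]
bayR [0.5554 0.2488 0.081 ] bayL [0.5014 0.2505 0.081 ]
ballR [0.6334 0.1855 0.1018] off [0.6356 0.2543 0.0984] ballL [0.4194 0.1871 0.0995]
n world [-0.0179 -0.5737  0.819 ]
finish [array([ 0.5556, -0.0121,  0.    ]), array([ 0.5513, -0.0033,  0.    ])]
pad [array([ 0.5885, -0.2412,  0.009 ]), array([ 0.5891, -0.2417,  0.009 ])]
scene pad ((588.0333251953125, -240.7557830810547), (53.55314254760742, 51.47721862792969), 12.012194633483887)
side pad ((589.1178588867188, -242.007080078125), (56.3521728515625, 45.53717041015625), 12.81869888305664)
[[ 0.2366 -0.      0.9716]
 [-0.9716  0.      0.2366]
 [-0.     -1.     -0.    ]]
```

View pics/ov_scene.png

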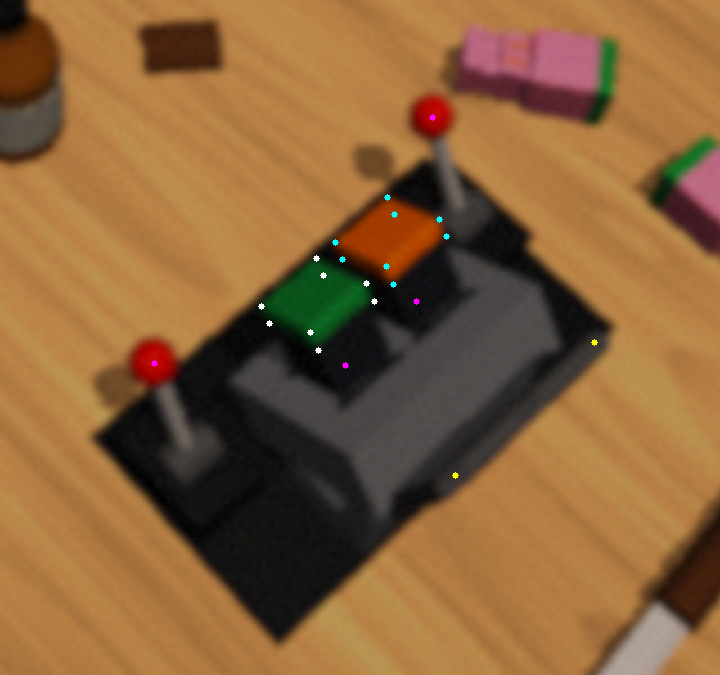

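View pics/ov_side.png

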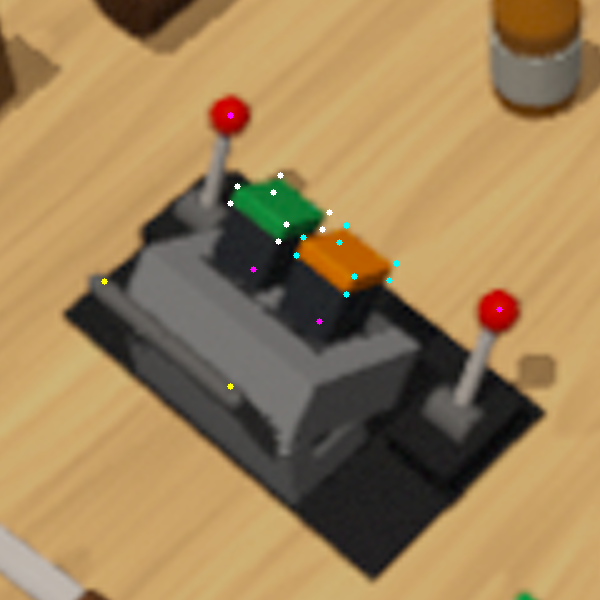

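View pics/cropCd.png

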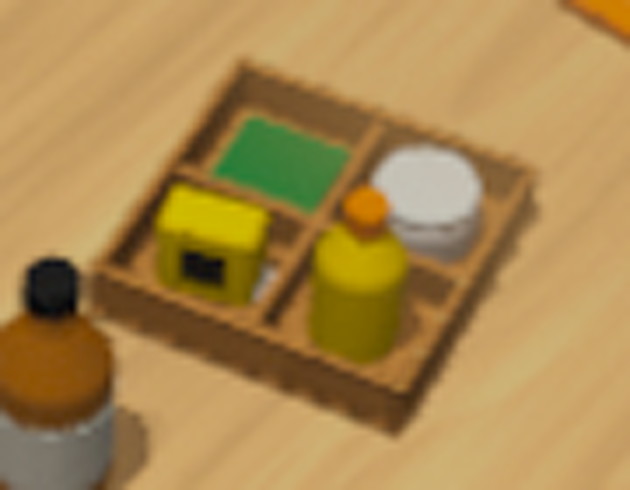

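Fit residuals are all under 0.7 px and the ball height is 0.100 m, as it must be. The right lever ball is at (0.634, 0.186, 0.101), and the green pack's socket, bay_right, is at (0.555, 0.249, 0.081). I start with one small turn to learn the sign of joint 6.

```bash
python3 -m inch '0 -10 0 0 0 30 1'; python3 - <<'E'
from workcell import bot
print(bot.get_obs()["joint_pos"])
E
```

```text
clock: 2.58
eef_pos: [0.1466, -0.4791, 0.2313]
tool_rot: [0.592, -0.386, 0.386, -0.592]
ft_force: [-1.1, -0.7, 0.5]
grip_width: 0.0697
[-1.27368507e+00  2.42425169e-01  7.39296336e-03  1.33562861e+00
 -3.71450800e-04  1.45306506e+00]
```

```bash
cat > plan.py <<'E'
from workcell import bot
import numpy as np
from scipy.spatial.transform import Rotation as Ro
def plan(tp,tR,N,g,p=None,R=None):
    o=bot.get_obs(); p=np.array(o["eef_pos"]) if p is None else p; R=Ro.from_quat(o["tool_rot"]) if R is None else R
    rv=(R.inv()*tR).as_rotvec()/N; st=(np.array(tp)-p)/N; d=Ro.from_rotvec(rv); rows=[]
    for i in range(N):
        a=np.degrees(rv); t=R.inv().apply(st)*1000; R=R*d   # shift along the axes before the turn
        rows.append(" ".join(f"{v:.1f}" for v in a)+" "+" ".join(f"{v:.0f}" for v in t)+f" {g}")
    print(*rows,sep="; "); print("rot total",np.degrees(np.linalg.norm(rv*N)),"step",np.linalg.norm(st))
def axes(x,y):
    x,y=np.array(x,float),np.array(y,float); y/=np.linalg.norm(y); x-=y*(x@y); x/=np.linalg.norm(x); return Ro.from_matrix(np.c_[x,y,np.cross(x,y)])
E
python3 - <<'E'
from plan import *
plan([.634,.11,.23],axes([.0312,.9995,0],[0,0,-1]),16,1)
E
```

```text
0.0 -9.7 -0.0 -21 0 43 1; 0.0 -9.7 -0.0 -14 0 46 1; 0.0 -9.7 -0.0 -6 0 47 1; 0.0 -9.7 -0.0 2 0 48 1; 0.0 -9.7 -0.0 10 0 47 1; 0.0 -9.7 -0.0 18 0 44 1; 0.0 -9.7 -0.0 25 0 41 1; 0.0 -9.7 -0.0 31 0 36 1; 0.0 -9.7 -0.0 37 0 30 1; 0.0 -9.7 -0.0 41 0 24 1; 0.0 -9.7 -0.0 45 0 16 1; 0.0 -9.7 -0.0 47 0 9 1; 0.0 -9.7 -0.0 48 0 1 1; 0.0 -9.7 -0.0 47 0 -7 1; 0.0 -9.7 -0.0 45 0 -15 1; 0.0 -9.7 -0.0 42 0 -23 1
rot total 154.44333436490993 step 0.047786715587562326
```

```bash
python3 -m inch '0 -10 0 -21 0 43 1; 0 -10 0 -14 0 46 1; 0 -10 0 -6 0 47 1; 0 -10 0 2 0 48 1; 0 -10 0 10 0 47 1; 0 -10 0 18 0 44 1; 0 -10 0 25 0 41 1; 0 -10 0 31 0 36 1'; python3 - <<'E'
from plan import *
print(bot.get_obs()["joint_pos"])
plan([.634,.11,.23],axes([.0312,.9995,0],[0,0,-1]),8,1)
E
```

```text
clock: 3.58
eef_pos: [0.3871, -0.1787, 0.2315]
tool_rot: [0.702, 0.086, -0.086, -0.702]
ft_force: [1.2, -0.6, 0.1]
grip_width: -0.0002
[-4.32445325e-01  9.40495473e-02 -1.72493188e-01  1.30338740e+00
 -7.76077676e-05  8.93782481e-01]
0.0 -9.3 0.0 39 0 28 1; 0.0 -9.3 0.0 43 0 21 1; 0.0 -9.3 0.0 45 0 14 1; 0.0 -9.3 0.0 47 0 6 1; 0.0 -9.3 0.0 47 0 -1 1; 0.0 -9.3 0.0 47 0 -9 1; 0.0 -9.3 0.0 45 0 -16 1; 0.0 -9.3 0.0 41 0 -23 1
rot total 74.1993301812669 step 0.047485494223039486
```

```bash
python3 -m inch '0 -9 0 39 0 28 1; 0 -9 0 43 0 21 1; 0 -9 0 45 0 14 1; 0 -9 0 47 0 6 1; 0 -9 0 47 0 -1 1; 0 -9 0 47 0 -9 1; 0 -9 0 45 0 -16 1; 0 -9 0 41 0 -23 1;0 0 0 0 0 0 1'; python3 - <<'E'
from plan import *
print(bot.get_obs()["joint_pos"])
plan([.634,.11,.10],axes([.0312,.9995,0],[0,0,-1]),4,1)
E
```

```text
clock: 4.7
eef_pos: [0.6399, 0.1067, 0.2291]
tool_rot: [-0.517, -0.481, 0.482, 0.518]
ft_force: [-0.2, -0.3, 0.8]
grip_width: 0.0
[1.65014178e-01 5.52266899e-01 4.63719823e-01 1.48383516e+00
 4.18307021e-04 2.36727275e-01]
-0.0 -0.6 0.0 1 32 1 1; -0.0 -0.6 0.0 1 32 1 1; -0.0 -0.6 0.0 1 32 1 1; -0.0 -0.6 0.0 1 32 1 1
rot total 2.3228362423258577 step 0.03232467622040121
```

```bash
python3 -m inch '0 -0.6 0 0 36 1 1; 0 -0.6 0 0 36 1 1; 0 -0.6 0 0 36 1 1; 0 -0.6 0 0 34 2 1; 0 0 0 0 0 0 1'; python3 - <<'E'
from h import *
for c in("scene","side"):
    C=Cam(c); b=(270,170,430,300) if c=="scene" else (215,150,345,280)
    cv2.imwrite(f"pics/l1_{c}.png",cv2.resize(C.img[b[1]:b[3],b[0]:b[2]],None,fx=4,fy=4,interpolation=cv2.INTER_CUBIC))
E
```

```text
clock: 5.32
eef_pos: [0.6304, 0.1029, 0.0864]
tool_rot: [-0.507, -0.489, 0.493, 0.51]
ft_force: [-0.5, -0.3, -0.1]
grip_width: -0.0001
```

View pics/l1_scene.png

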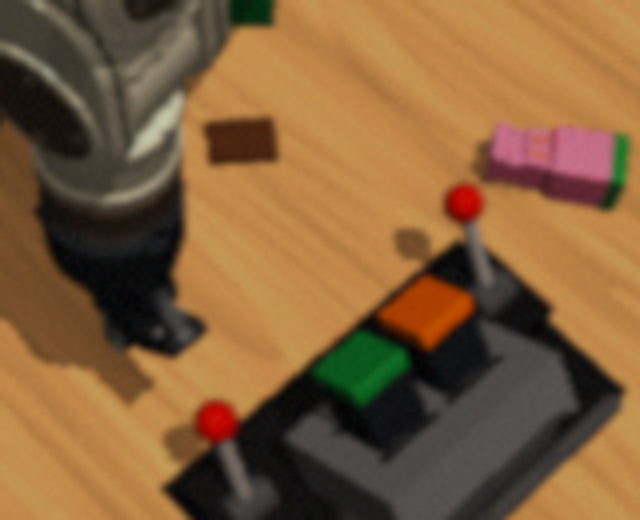

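View pics/l1_side.png

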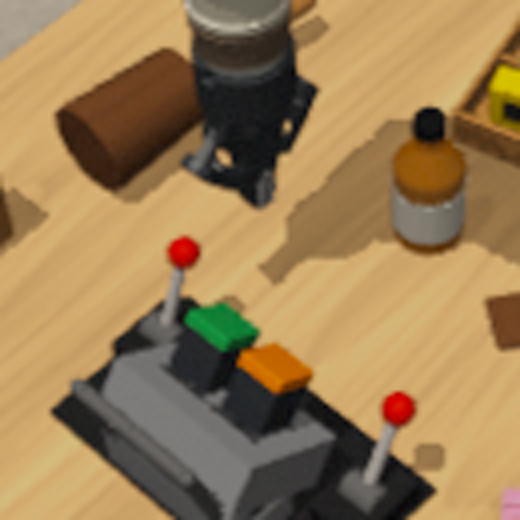

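The shut fingers stand in line with the right lever (scene ball at (324,275)) and clear of everything. Now I push towards the back.

```bash
python3 -m inch '0 0 0 20 0 -1 1; 0 0 0 20 0 -1 1; 0 0 0 20 0 -1 1; 0 0 0 15 0 -1 1; 0 0 0 15 0 -1 1; 0 0 0 15 0 0 1; 0 0 0 10 0 0 1; 0 0 0 0 0 0 1'; python3 - <<'E'
from h import *
for c in("scene",):
    C=Cam(c); b=(270,170,430,300)
    cv2.imwrite(f"pics/l2_{c}.png",cv2.resize(C.img[b[1]:b[3],b[0]:b[2]],None,fx=4,fy=4,interpolation=cv2.INTER_CUBIC))
E
```

```text
clock: 6.42
eef_pos: [0.6423, 0.22, 0.0889]
tool_rot: [-0.508, -0.492, 0.492, 0.508]
ft_force: [0.6, -0.1, -0.1]
grip_width: 0.0002
```

View pics/l2_scene.png

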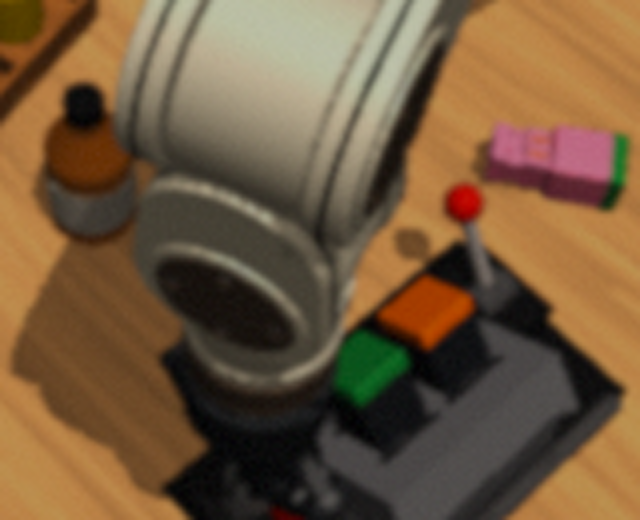

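```bash
python3 -m inch '0 0 0 5 0 3 1; 0 0 0 5 0 3 1; 0 0 0 4 0 0 1; 0 0 0 0 0 0 1'; python3 - <<'E'
from h import *
for c in("scene","side"):
    C=Cam(c); b=(270,200,430,330) if c=="scene" else (215,180,345,310)
    cv2.imwrite(f"pics/l3_{c}.png",cv2.resize(C.img[b[1]:b[3],b[0]:b[2]],None,fx=4,fy=4,interpolation=cv2.INTER_CUBIC))
E
```

```text
clock: 6.98
eef_pos: [0.637, 0.2286, 0.0894]
tool_rot: [0.511, 0.489, -0.493, -0.507]
ft_force: [-0.4, -11.4, 2.6]
grip_width: 0.0001
```

View pics/l3_scene.png

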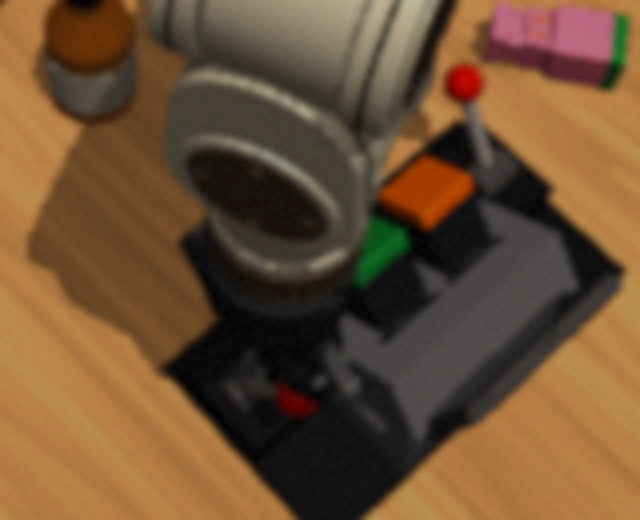

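View pics/l3_side.png

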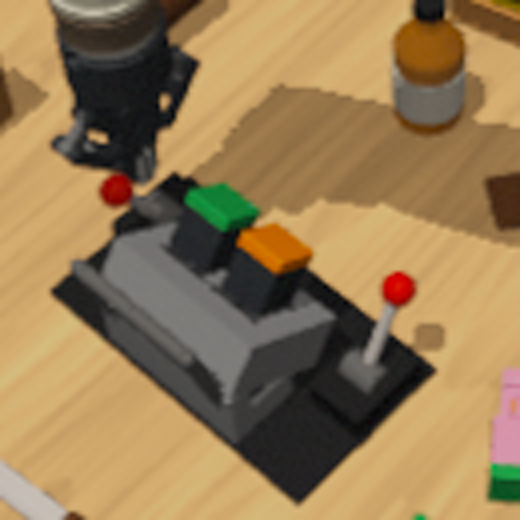

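The stop was reached: -11 N, with the TCP at y=0.229 against 0.227 predicted. Now I back off and move to the pre-grasp over the green pack, tilted 35° along the socket normal.

```bash
python3 -m inch '0 0 0 -25 -5 0 1; 0 0 0 -20 -30 0 0.6; 0 0 0 0 -50 0 0.34; 0 0 0 0 -30 0 0.34;0 0 0 0 0 0 0.34'; python3 - <<'E'
from plan import *
from h import *
o=bot.get_obs(); print(o["joint_pos"],o["grip_width"])
plan([.553,.174,.1875],axes([.0256,.8186,.574],[.0179,.5737,-.819]),5,.34)
for c in("scene","side"):
    C=Cam(c); print(c,C.proj([[.6356,.2543,.0984],[.635,.241,.106]]))
    b=(290,200,450,330) if c=="scene" else (215,180,345,310)
    cv2.imwrite(f"pics/l4_{c}.png",cv2.resize(C.img[b[1]:b[3],b[0]:b[2]],None,fx=4,fy=4,interpolation=cv2.INTER_CUBIC))
    h=cv2.cvtColor(C.img,cv2.COLOR_BGR2HSV);m=cv2.inRange(h,(0,190,90),(5,255,255));n,l,st,ce=cv2.connectedComponentsWithStats(m)
    print([ (ce[i].round(1).tolist(),st[i,4]) for i in range(1,n) if st[i,4]>25])
E
```

```text
clock: 7.7
eef_pos: [0.6373, 0.1882, 0.2087]
tool_rot: [0.51, 0.494, -0.489, -0.507]
ft_force: [1.0, 1.2, -0.7]
grip_width: 0.0565
[2.86762452e-01 5.83391177e-01 4.63659494e-01 1.44301322e+00
 8.08537833e-04 3.20815822e-01] 0.056547792051652224
0.1 -0.0 -7.0 -3 4 17 0.34; 0.1 -0.0 -7.0 -4 4 17 0.34; 0.1 -0.0 -7.0 -4 3 17 0.34; 0.1 -0.0 -7.0 -5 3 17 0.34; 0.1 -0.0 -7.0 -5 2 17 0.34
rot total 34.83793299399995 step 0.017624832947544584
scene [[344.60050475 297.62038573]
 [340.70422742 292.07356158]]
[([83.1, 173.4], np.int32(129)), ([385.5, 220.2], np.int32(57)), ([344.5, 297.6], np.int32(105))]
side [[243.96298464 226.95390599]
 [247.01748889 222.7636168 ]]
[([580.5, 156.3], np.int32(566)), ([243.7, 227.1], np.int32(43)), ([314.1, 251.8], np.int32(46))]
```

View pics/l4_side.png

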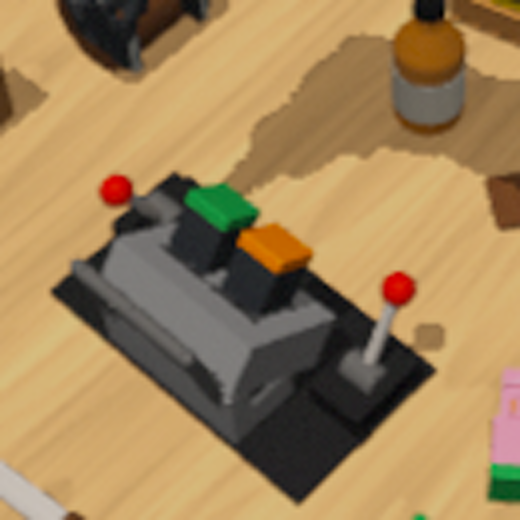

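The right lever ball sits exactly at the predicted θ=1.0 pixel in both views (scene (344.5,297.6), side (243.7,227.1)). The left lever is unchanged. Now the pre-grasp.

```bash
python3 -m inch '0 0 -7 -3 4 17 0.34; 0 0 -7 -4 4 17 0.34; 0 0 -7 -4 3 17 0.34; 0 0 -7 -5 3 17 0.34; 0 0 -7 -5 2 17 0.34; 0 0 0 0 0 0 0.34'; python3 - <<'E'
from plan import *
o=bot.get_obs(); print(o["joint_pos"],o["grip_width"])
plan([.553,.174,.1875],axes([.0256,.8186,.574],[.0179,.5737,-.819]),1,.34)
E
```

```text
clock: 8.55
eef_pos: [0.5468, 0.1724, 0.1797]
tool_rot: [-0.337, -0.618, 0.317, 0.636]
ft_force: [1.5, -0.2, -0.2]
grip_width: 0.0568
[-0.00249618  0.38888205 -0.07313925  1.09322249  0.60976548  0.04194207] 0.056823850592564236
-0.2 -0.5 -0.1 6 -5 -6 0.34
rot total 0.5867143316466168 step 0.010059250898724696
```

```bash
python3 -m inch '-0.2 -0.5 0 6 -5 -6 0.34; 0 0 0 0 0 0 0.34'; python3 - <<'E'
from plan import *
from h import *
o=bot.get_obs(); print(o["joint_pos"],o["grip_width"])
bay=np.array([.5554,.2488,.081]);n=np.array([-.0179,-.5737,.819])
T=axes([.0256,.8186,.574],[.0179,.5737,-.819])
e=np.array(o["eef_pos"])-bay; R=T.as_matrix(); print("in socket axes x,y(-n),z mm",R.T@e*1000)
plan(bay+n*.062,T,2,.34)
for c in("scene","side","wrist"):
    C=Cam(c); b={"scene":(290,180,450,310),"side":(215,160,345,290),"wrist":(0,0,640,400)}[c]; f=1 if c=="wrist" else 4
    cv2.imwrite(f"pics/g1_{c}.png",cv2.resize(C.img[b[1]:b[3],b[0]:b[2]],None,fx=f,fy=f,interpolation=cv2.INTER_CUBIC))
E
```

```text
clock: 8.8
eef_pos: [0.5581, 0.1773, 0.1924]
tool_rot: [-0.337, -0.627, 0.316, 0.628]
ft_force: [-0.4, -0.5, -0.9]
grip_width: 0.0564
[ 0.00615838  0.38927664 -0.03737793  1.10901806  0.60993295  0.03988964] 0.0563509395066168
in socket axes x,y(-n),z mm [   5.49552706 -132.23789731   -4.88825092]
0.2 0.3 -0.0 -3 35 3 0.34; 0.2 0.3 -0.0 -3 35 3 0.34
rot total 0.7547497977463782 step 0.03530768375941467
```

View pics/g1_scene.png

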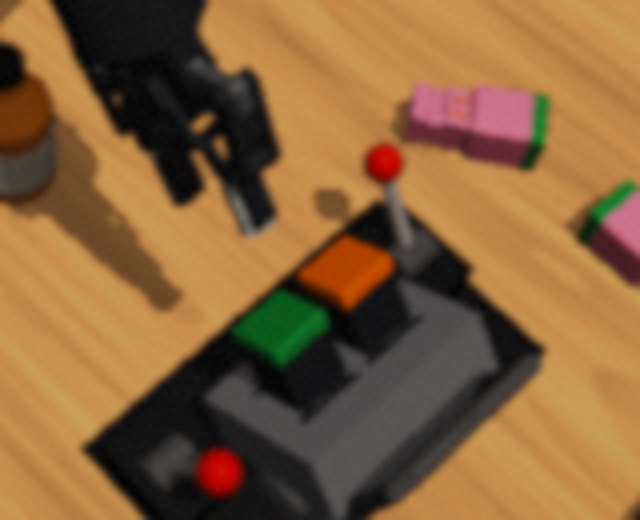

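View pics/g1_side.png

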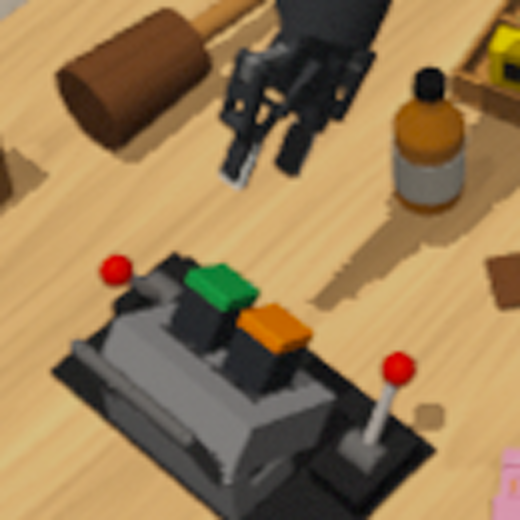

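View pics/g1_wrist.png

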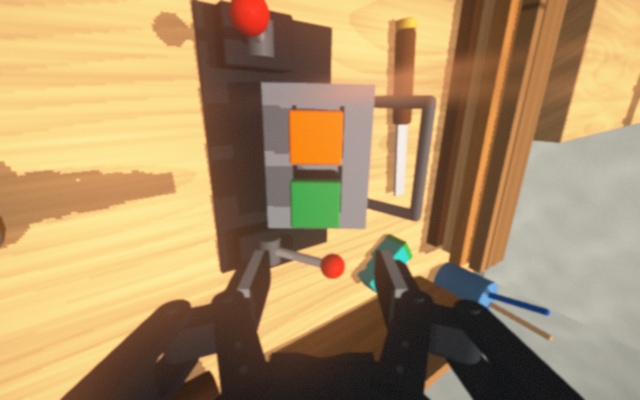

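```bash
python3 -m inch '0 0.3 0 -3 20 2 0.34; 0 0.3 0 -3 20 2 0.34; 0 0 0 0 20 1 0.34; 0 0 0 0 10 0 0.34; 0 0 0 0 0 0 0.34;0 0 0 0 0 0 0.34'; cat > chk.py <<'E'
from plan import *
from h import *
np.set_printoptions(precision=4,suppress=True)
bay=np.array([.5554,.2488,.081]);n=np.array([-.0179,-.5737,.819])
T=axes([.0256,.8186,.574],[.0179,.5737,-.819]);R=T.as_matrix()
o=bot.get_obs(); e=np.array(o["eef_pos"])-bay; print("socket axes mm",R.T@e*1000,"rot err deg",np.degrees((Ro.from_quat(o["tool_rot"]).inv()*T).as_rotvec()),"w",o["grip_width"],"F",o["ft_force"])
E
cat > shots.py <<'E'
import sys
from h import *
t=sys.argv[1]
for c in sys.argv[2:]:
    C=Cam(c); b={"scene":(290,180,450,310),"side":(215,160,345,290),"wrist":(0,0,640,400)}[c]; f=1 if c=="wrist" else 4
    cv2.imwrite(f"pics/{t}_{c}.png",cv2.resize(C.img[b[1]:b[3],b[0]:b[2]],None,fx=f,fy=f,interpolation=cv2.INTER_CUBIC))
E
python3 chk.py; python3 shots.py g2 scene wrist
```

```text
clock: 9.7
eef_pos: [0.5531, 0.2115, 0.1307]
tool_rot: [-0.339, -0.622, 0.314, 0.632]
ft_force: [-0.1, -1.1, 0.7]
grip_width: 0.0562
socket axes mm [ -2.0508 -62.1263   1.132 ] rot err deg [ 0.3317 -0.167  -0.0176] w 0.05617816260919723 F [-0.1425 -1.0503  0.6865]
```

View pics/g2_scene.png

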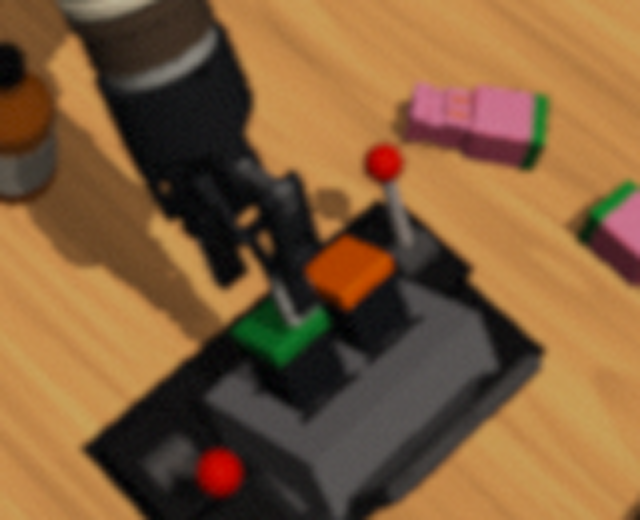

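View pics/g2_wrist.png

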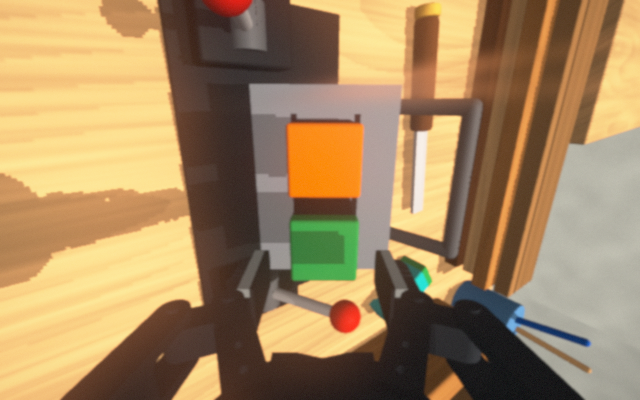

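The wrist view shows the jaws at columns 258 and 388, with the green head centred between them at 324. I descend along the normal.

```bash
python3 -m inch '0 0 0 1 12 -1 0.34; 0 0 0 0 12 0 0.34; 0 0 0 0 10 0 0.34; 0 0 0 0 10 0 0.34; 0 0 0 0 8 0 0.34; 0 0 0 0 0 0 0.34;0 0 0 0 0 0 0.34'; python3 chk.py; python3 shots.py g3 scene side wrist
```

```text
clock: 10.68
eef_pos: [0.5549, 0.2422, 0.0882]
tool_rot: [-0.338, -0.622, 0.314, 0.632]
ft_force: [-1.1, -0.6, 0.6]
grip_width: 0.0559
socket axes mm [-1.3129 -9.6743  0.2467] rot err deg [ 0.2919 -0.1915 -0.0182] w 0.055891136893449905 F [-1.069  -0.6007  0.609 ]
```

View pics/g3_scene.png

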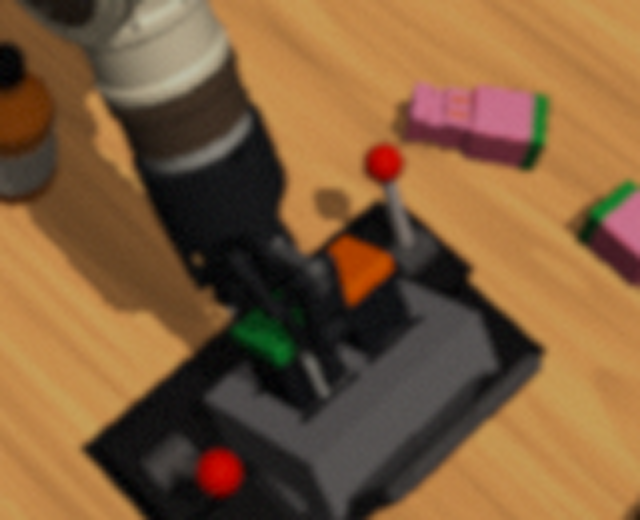

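View pics/g3_wrist.png

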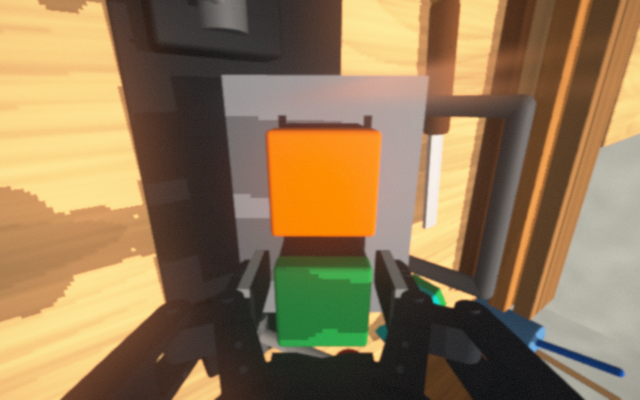

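View pics/g3_side.png

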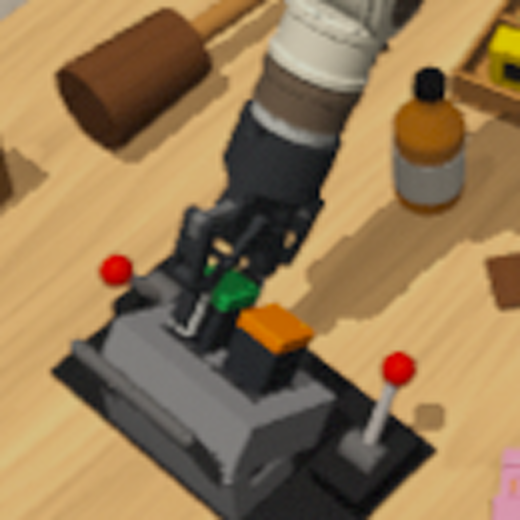

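The jaws straddle the green head evenly: the head is at wrist columns 277–370, between the pads. There is no contact. I go 3 mm deeper and close.

```bash
python3 -m inch '0 0 0 0 3 0 0.34; 0 0 0 0 0 0 0.6; 0 0 0 0 0 0 1; 0 0 0 0 0 0 1; 0 0 0 0 0 0 1; 0 0 0 0 0 0 1'; python3 chk.py
```

```text
clock: 11.58
eef_pos: [0.5549, 0.2441, 0.0857]
tool_rot: [-0.338, -0.622, 0.314, 0.633]
ft_force: [-0.6, 0.8, 0.8]
grip_width: 0.0392
socket axes mm [-1.2097 -6.5688  0.3507] rot err deg [ 0.2809 -0.1901 -0.0007] w 0.03922103856608959 F [-0.5517  0.7641  0.7723]
```

Gripped at 39.2 mm, which matches the 40 mm head. I pull straight out slowly.

```bash
python3 -m inch '0 0 0 0 -2 0 1; 0 0 0 0 -2 0 1; 0 0 0 0 -2 0 1; 0 0 0 0 -2 0 1; 0 0 0 0 0 0 1'; python3 chk.py
```

```text
clock: 12.2
eef_pos: [0.554, 0.2401, 0.0913]
tool_rot: [-0.337, -0.622, 0.315, 0.633]
ft_force: [0.8, 5.6, -4.1]
grip_width: 0.0394
socket axes mm [ -1.2324 -13.4293   1.1698] rot err deg [ 0.1615 -0.1898  0.0102] w 0.03937595215739516 F [ 0.7736  5.5691 -4.0971]
```

```bash
python3 -m inch '0 0 0 0 -4 0 1; 0 0 0 0 -4 0 1; 0 0 0 0 -4 0 1; 0 0 0 0 -4 0 1; 0 0 0 0 0 0 1'; python3 chk.py; python3 shots.py p1 scene wrist
```

```text
clock: 12.82
eef_pos: [0.5542, 0.23, 0.1056]
tool_rot: [-0.338, -0.622, 0.314, 0.633]
ft_force: [-0.7, 1.4, 1.8]
grip_width: 0.0393
socket axes mm [ -1.2688 -30.9828   0.5761] rot err deg [ 0.2857 -0.217  -0.0046] w 0.03931149958298003 F [-0.7203  1.403   1.8066]
```

View pics/p1_scene.png

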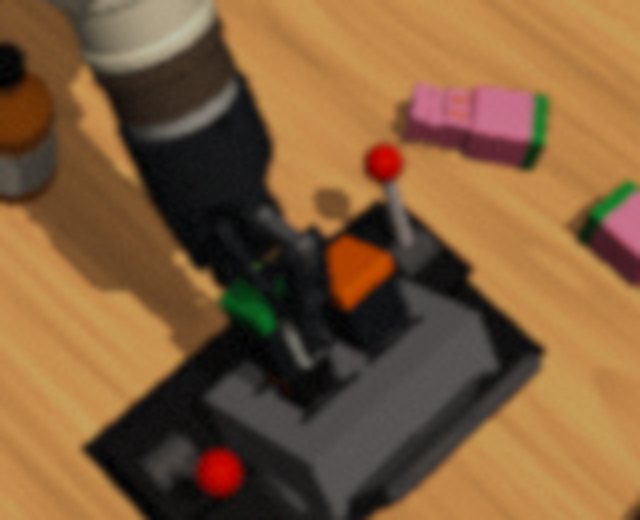

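View pics/p1_wrist.png

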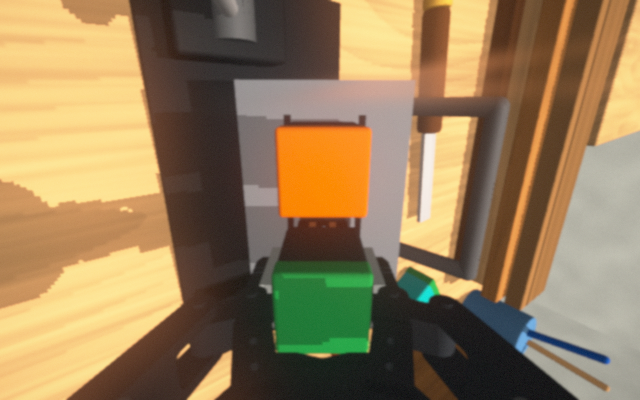

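The pack follows the hand: the detents have released and the force is back to about 2 N. I continue out, then up.

```bash
python3 -m inch '0 0 0 0 -10 0 1; 0 0 0 0 -15 0 1; 0 0 0 0 -20 0 1; 0 0 0 0 -20 0 1; 0 0 0 0 -20 0 1; 0 0 0 0 -15 0 1; 0 0 0 0 0 0 1'; python3 chk.py; python3 shots.py p2 scene; python3 - <<'E'
from plan import *
plan([.565,.10,.27],axes([.0312,.9995,0],[0,0,-1]),5,1)
E
```

```text
clock: 13.8
eef_pos: [0.5528, 0.1713, 0.1877]
tool_rot: [-0.34, -0.622, 0.314, 0.632]
ft_force: [-0.5, 0.2, -1.1]
grip_width: 0.0395
socket axes mm [  -2.2312 -131.9122    0.1445] rot err deg [ 0.4284 -0.2283 -0.1304] w 0.03946921350698989 F [-0.5486  0.2119 -1.1357]
0.1 -0.1 7.0 -2 -22 -3 1; 0.1 -0.1 7.0 -5 -21 -3 1; 0.1 -0.1 7.0 -7 -21 -3 1; 0.1 -0.1 7.0 -10 -20 -3 1; 0.1 -0.1 7.0 -12 -18 -3 1
rot total 34.91310543451415 step 0.022103851700487412
```

View pics/p2_scene.png

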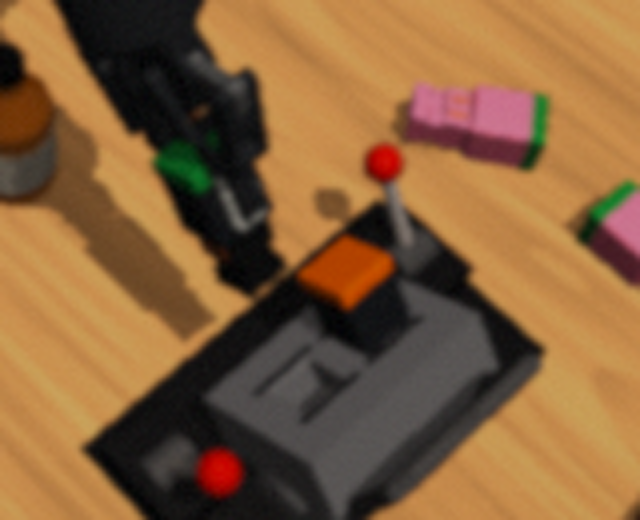

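The green pack is out at crop (185,165) with its socket empty, and the orange one is still seated. I bring it upright and high.

```bash
python3 -m inch '0 0 7 -2 -22 -3 1; 0 0 7 -5 -21 -3 1; 0 0 7 -7 -21 -3 1; 0 0 7 -10 -20 -3 1; 0 0 7 -12 -18 -3 1; 0 0 0 0 0 0 1;0 0 0 0 0 0 1'; python3 - <<'E'
from plan import *
o=bot.get_obs(); print(o["joint_pos"],o["grip_width"])
plan([.588,-.241,.27],axes([.0312,.9995,0],[0,0,-1]),10,1)
E
```

```text
clock: 14.72
eef_pos: [0.5635, 0.1013, 0.269]
tool_rot: [-0.509, -0.491, 0.491, 0.51]
ft_force: [-0.3, -1.2, -3.1]
grip_width: 0.0392
[1.77231603e-01 3.78030788e-01 2.93104668e-01 1.48630045e+00
 1.22275955e-03 2.13884499e-01] 0.03918797875213141
-0.0 -0.0 0.0 -34 -0 -4 1; -0.0 -0.0 0.0 -34 -0 -4 1; -0.0 -0.0 0.0 -34 -0 -4 1; -0.0 -0.0 0.0 -34 -0 -4 1; -0.0 -0.0 0.0 -34 -0 -4 1; -0.0 -0.0 0.0 -34 -0 -4 1; -0.0 -0.0 0.0 -34 -0 -4 1; -0.0 -0.0 0.0 -34 -0 -4 1; -0.0 -0.0 0.0 -34 -0 -4 1; -0.0 -0.0 0.0 -34 -0 -4 1
rot total 0.3208436379706959 step 0.034318642455674904
```

```bash
python3 -m inch '0 0 0 -20 0 -3 1; 0 0 0 -34 0 -4 1; 0 0 0 -40 0 -4 1; 0 0 0 -40 0 -4 1; 0 0 0 -40 0 -4 1; 0 0 0 -40 0 -4 1; 0 0 0 -40 0 -4 1; 0 0 0 -40 0 -4 1; 0 0 0 -30 0 -2 1; 0 0 0 -18 0 -2 1; 0 0 0 0 0 0 1; 0 0 0 0 0 0 1'; python3 - <<'E'
from plan import *
from h import *
o=bot.get_obs(); print(o["joint_pos"],o["grip_width"])
T=axes([.0312,.9995,0],[0,0,-1])
plan([.588,-.241,.13],T,4,1)
for c in("scene","side","wrist"):
    C=Cam(c); b={"scene":(190,90,330,220),"side":(290,70,430,200),"wrist":(0,0,640,400)}[c]; f=1 if c=="wrist" else 4
    cv2.imwrite(f"pics/c1_{c}.png",cv2.resize(C.img[b[1]:b[3],b[0]:b[2]],None,fx=f,fy=f,interpolation=cv2.INTER_CUBIC))
E
```

```text
clock: 16.23
eef_pos: [0.5864, -0.2413, 0.2706]
tool_rot: [0.509, 0.491, -0.49, -0.509]
ft_force: [0.3, 1.3, -2.2]
grip_width: 0.0394
[-3.91000266e-01  5.13251707e-01  5.05662667e-01  1.56213839e+00
  1.32657157e-03 -3.54596765e-01] 0.039416934425525
0.0 -0.1 0.0 0 35 -0 1; 0.0 -0.1 0.0 0 35 -0 1; 0.0 -0.1 0.0 0 35 -0 1; 0.0 -0.1 0.0 0 35 -0 1
rot total 0.3133740481266613 step 0.035144731020526364
```

View pics/c1_scene.png

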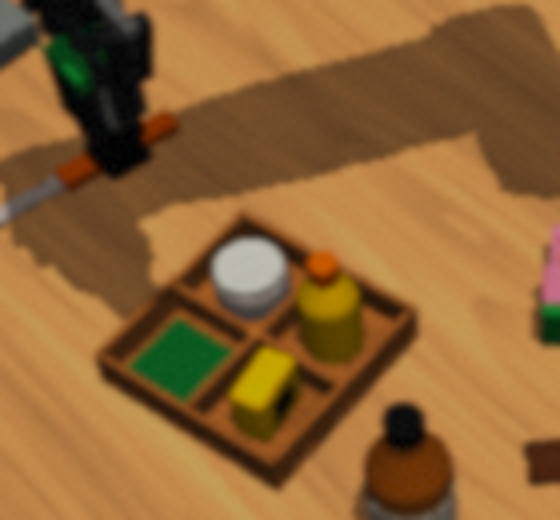

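View pics/c1_side.png

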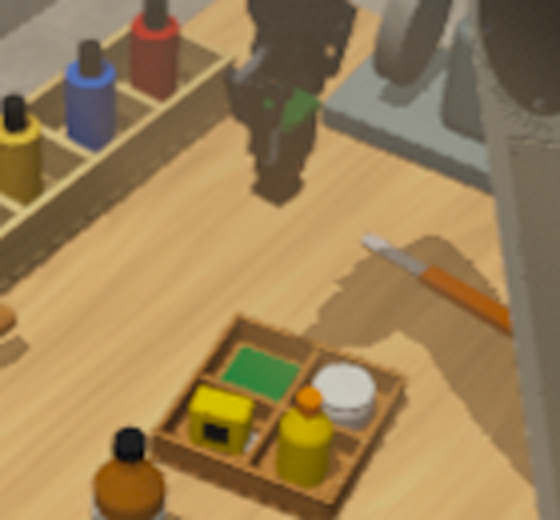

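View pics/c1_wrist.png

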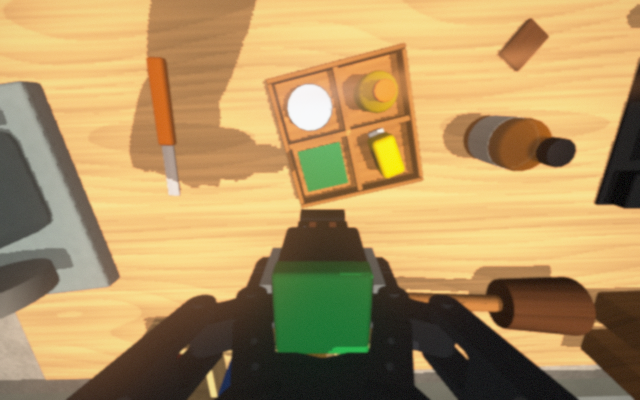

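The pack hangs upright in the grip. I check the pad's position from the wrist camera as a third view before lowering.

```bash
python3 - <<'E'
from h import *
np.set_printoptions(precision=4,suppress=True)
C=Cam("wrist"); h=cv2.cvtColor(C.img,cv2.COLOR_BGR2HSV); m=cv2.inRange(h,(40,100,30),(85,255,255)); m[200:]=0
n,l,st,ce=cv2.connectedComponentsWithStats(m); i=1+np.argmax(st[1:,4]); print(ce[i],st[i]); print("pad",C.atz(ce[i],.009))
ys,xs=np.nonzero(l==i); w=np.array([C.atz(q,.009)[:2] for q in zip(xs,ys)],np.float32)*1000; print(cv2.minAreaRect(w))
print("caddy rim corners",[C.atz(q,.036)[:2] for q in((266,80),(404,45),(421,180),(303,205))])
E
```

```text
[322.9397 166.2035] [ 299  142   48   49 1676]
pad [ 0.587  -0.2394  0.009 ]
((587.850341796875, -239.55465698242188), (58.430419921875, 58.16962432861328), 11.307035446166992)
caddy rim corners [array([ 0.4744, -0.3042]), array([ 0.4424, -0.1406]), array([ 0.6046, -0.1089]), array([ 0.6346, -0.2685])]
```

All three views agree on pad centre (0.588, -0.240). Lowering.

```bash
python3 -m inch '0 0 0 1 30 -1 1; 0 0 0 0 40 0 1; 0 0 0 0 40 0 1; 0 0 0 0 40 0 1; 0 0 0 0 30 0 1; 0 0 0 0 12 0 1; 0 0 0 0 0 0 1; 0 0 0 0 0 0 1'; python3 - <<'E'
from h import *
for c in("scene","side","wrist"):
    C=Cam(c); b={"scene":(190,90,330,220),"side":(290,70,430,200),"wrist":(0,0,640,400)}[c]; f=1 if c=="wrist" else 4
    cv2.imwrite(f"pics/c2_{c}.png",cv2.resize(C.img[b[1]:b[3],b[0]:b[2]],None,fx=f,fy=f,interpolation=cv2.INTER_CUBIC))
E
```

```text
clock: 17.42
eef_pos: [0.5893, -0.2413, 0.0806]
tool_rot: [0.511, 0.492, -0.49, -0.508]
ft_force: [-0.5, 0.4, -0.6]
grip_width: 0.0396
```

View pics/c2_scene.png

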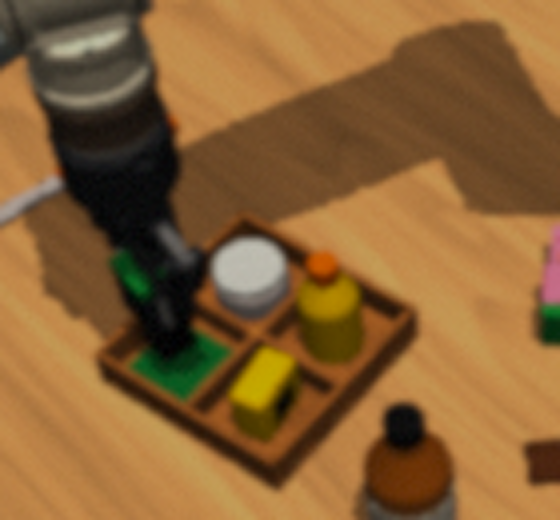

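View pics/c2_side.png

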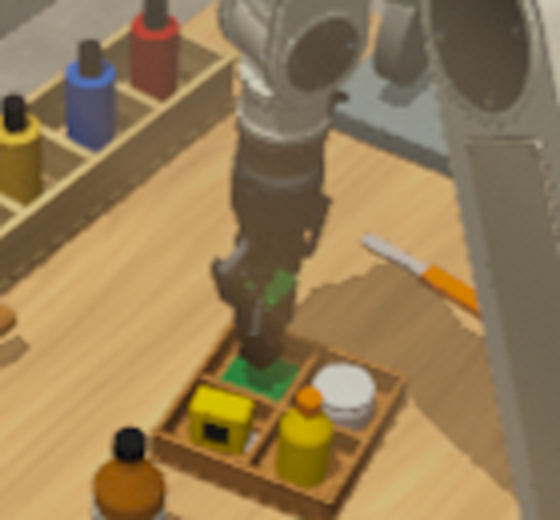

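```bash
python3 -m inch '0 0 0 1 10 1 1; 0 0 0 0 8 0 1; 0 0 0 0 3 0 1; 0 0 0 0 0 0 1; 0 0 0 0 0 0 1'; python3 -m inch '0 0 0 0 2 0 1; 0 0 0 0 0 0 1; 0 0 0 0 0 0 1'
```

```text
clock: 18.2
eef_pos: [0.5872, -0.2401, 0.0579]
tool_rot: [0.51, 0.491, -0.49, -0.509]
ft_force: [-0.6, 0.1, -1.6]
grip_width: 0.0396
clock: 18.58
eef_pos: [0.587, -0.24, 0.0558]
tool_rot: [0.51, 0.491, -0.49, -0.509]
ft_force: [-0.2, 0.4, -1.6]
grip_width: 0.0395
```

```bash
python3 -m inch '0 0 0 0 1 0 1; 0 0 0 0 0 0 1; 0 0 0 0 0 0 1';python3 -m inch '0 0 0 0 1 0 1; 0 0 0 0 0 0 1; 0 0 0 0 0 0 1'
```

```text
clock: 18.95
eef_pos: [0.5872, -0.2401, 0.0555]
tool_rot: [0.51, 0.491, -0.49, -0.508]
ft_force: [-1.8, 0.7, 4.4]
grip_width: 0.0396
clock: 19.32
eef_pos: [0.5873, -0.24, 0.0555]
tool_rot: [0.51, 0.491, -0.49, -0.508]
ft_force: [-3.1, 2.3, 9.2]
grip_width: 0.0393
```

The foot is on the pad at TCP z=0.0555, where it was predicted. I ease off 1 mm, open part way, and withdraw straight up.

```bash
python3 -m inch '0 0 0 0 -1 0 1; 0 0 0 0 0 0 0.4; 0 0 0 0 0 0 0.34; 0 0 0 0 0 0 0.34; 0 0 0 0 0 0 0.34'; python3 -m inch '0 0 0 0 -10 0 0.34; 0 0 0 0 -15 0 0.34; 0 0 0 0 -25 0 0.34; 0 0 0 0 -40 0 0.34; 0 0 0 0 -40 0 0.34; 0 0 0 0 -40 0 0.34; 0 0 0 -30 -30 0 0.34; 0 0 0 -50 0 0 0.34; 0 0 0 -50 0 0 0.34; 0 0 0 -50 0 20 0.34; 0 0 0 0 0 0 0.34; 0 0 0 0 0 0 0.34'; cat > fin.py <<'E'
from h import *
np.set_printoptions(precision=4,suppress=True)
print(bot.get_obs()["joint_pos"])
for c in("scene","side"):
    C=Cam(c); h=cv2.cvtColor(C.img,cv2.COLOR_BGR2HSV)
    b={"scene":(190,110,430,320),"side":(210,110,430,290)}[c]
    cv2.imwrite(f"pics/f_{c}.png",cv2.resize(C.img[b[1]:b[3],b[0]:b[2]],None,fx=3.3 if c=="scene" else 3.3,fy=2.8 if c=="scene" else 3.3,interpolation=cv2.INTER_CUBIC))
    m=cv2.inRange(h,(0,190,90),(5,255,255));n,l,st,ce=cv2.connectedComponentsWithStats(m)
    print(c,"red",[(ce[i].round(1).tolist(),int(st[i,4])) for i in range(1,n) if 25<st[i,4]<200])
    m=cv2.inRange(h,(40,100,30),(85,255,255));n,l,st,ce=cv2.connectedComponentsWithStats(m)
    print(c,"green",[(ce[i].round(1).tolist(),st[i].tolist()) for i in range(1,n) if st[i,4]>40])
    m=cv2.inRange(h,(6,200,60),(22,255,255));z=np.zeros_like(m);x0,y0,x1,y1=(360,235,395,262) if c=="scene" else (270,233,298,252);z[y0:y1,x0:x1]=m[y0:y1,x0:x1]
    n,l,st,ce=cv2.connectedComponentsWithStats(z);i=1+np.argmax(st[1:,4]);print(c,"orange",ce[i],st[i,4])
    # expected cap of green pack upright at pad
    q=C.proj([[.5873,-.240,.093],[.5873,-.240,.009],[.5873,-.240,.099]]); print(c,"expect cap,foot,top",q.round(1).tolist())
E
python3 fin.py
```

```text
clock: 19.95
eef_pos: [0.587, -0.24, 0.0544]
tool_rot: [0.51, 0.491, -0.49, -0.509]
ft_force: [-0.5, -0.2, 0.5]
grip_width: 0.0562
clock: 21.45
eef_pos: [0.56, -0.4192, 0.2557]
tool_rot: [0.51, 0.491, -0.49, -0.509]
ft_force: [-0.4, 0.9, -0.4]
grip_width: 0.0564
[-0.6433  0.6757  0.7448  1.6373  0.0016 -0.6057]
scene red [([83.1, 173.4], 122), ([385.5, 220.2], 59), ([344.6, 297.6], 100)]
scene green [([229.5, 162.2], [221, 155, 18, 16, 190]), ([331.2, 170.5], [325, 166, 14, 10, 109]), ([235.2, 181.7], [223, 174, 24, 16, 131]), ([424.0, 212.0], [421, 204, 6, 18, 45]), ([441.2, 231.4], [435, 226, 14, 14, 51]), ([386.0, 394.4], [382, 389, 8, 11, 58])]
scene orange [376.2827 247.2367] 283
scene expect cap,foot,top [[229.9, 161.9], [235.2, 179.5], [229.5, 160.6]]
side red [([243.6, 227.1], 42), ([314.1, 251.7], 46)]
side green [([355.6, 146.0], [349, 141, 14, 11, 90]), ([354.3, 164.8], [346, 159, 18, 11, 56]), ([376.7, 224.9], [375, 217, 5, 17, 60]), ([180.3, 271.0], [172, 266, 17, 11, 132]), ([344.0, 300.4], [337, 296, 15, 10, 118]), ([324.7, 314.6], [318, 309, 12, 15, 47])]
side orange [283.3151 241.6644] 146
side expect cap,foot,top [[356.5, 146.5], [354.9, 163.4], [356.6, 145.3]]
```

View pics/f_scene.png

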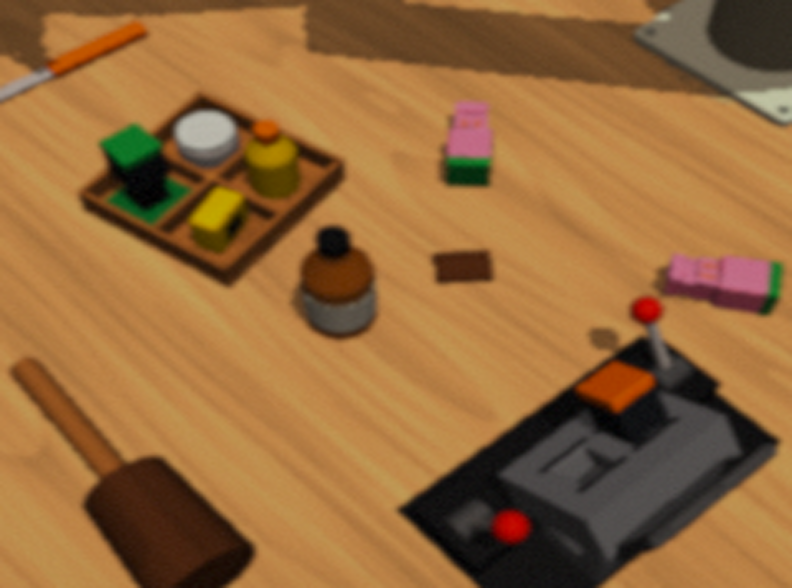

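View pics/f_side.png

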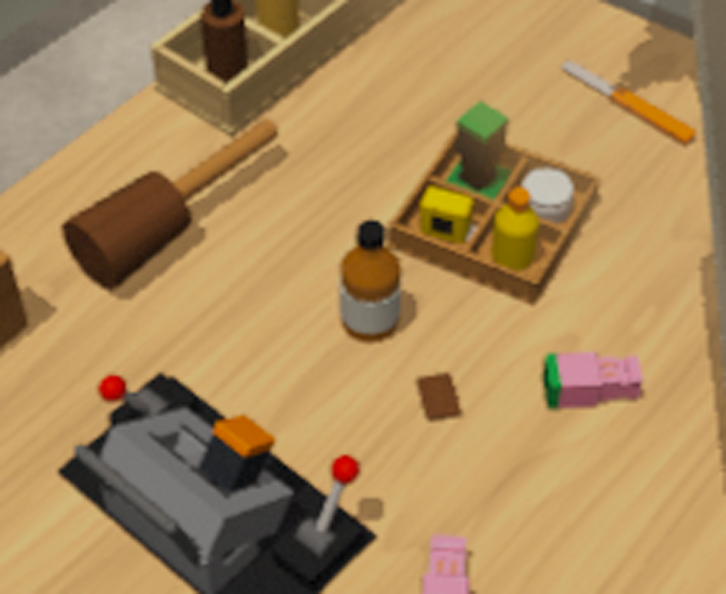

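The pack stands upright on the pad: the cap is at scene (229.5,162.2) against (229.9,161.9) expected. The orange pack is unmoved to within 0.3 px, and both levers are as they should be. I hand in.

```bash
python3 - <<'E'
from workcell import bot
print(bot.job_done()); o=bot.get_obs(); print(o["clock"],o["ft_force"])
E
```

```text
the job is handed in; nothing more can be done
None
the job is handed in; nothing more can be done
```

The green-topped pack is standing upright, released, on the middle of the felt pad, and the job is handed in. The last clock reading was about 21.5 s of the 45 s allowed. I switched its socket off first by pushing the charger's right lever to its back stop. Then I gripped the head across the slope, pulled the pack straight out along the socket normal, and lowered it until the foot touched the pad.

**Last checks (scene and side cameras, before hand-in):**
- **Green pack:** its cap was within about 1 px of where an upright pack at (0.587, -0.240) should show. The pad centre measured (0.588, -0.240).
- **Right lever:** its ball was within 0.4 px of the spot expected at the full-off stop.
- **Orange pack and left lever:** both were within 0.3 px of where they started.
- **Bystanders:** none appeared moved by eye; I did not measure them one by one.
- **Arm:** it stood clear with no contact force.

**Disagreements along the way:** the trained networks often took the pink look-alike packs for the green one and misplaced some levers. I used colour masks fitted to the known sizes instead. The first orange mask in the side view was also wrong, and I corrected it before moving the arm. No final check failed.

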